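# Hold the back cover over a hand-mirror frame for screwing

## Robot

A 6-joint arm with a two-finger parallel gripper is mounted at the origin on the work surface. World frame = base frame: x ahead of the robot, y to its left, z up, the work surface at z = 0. Lengths are in mm, angles in rad, forces in N, time in s.
With the tool pointing down it reaches from about 400 to 925 mm from the base axis. Payload 3.4 kg.
Tool frame: the origin (TCP) lies on the centre line of the jaws, within the pads' length; the fingertips stand 19 mm ahead of it and the grasp point (between the pads) is the TCP (manip.tcp_to_tips is the distance from the TCP to the fingertips, in mm); z points along the fingers, y is the direction in which the jaws open and shut (so a half turn about z gives the same grasp; the last joint's range is limited). The gripper opens to 85 mm and grips with 20 to 120 N. Pads are 22 mm wide; open, the fingers measure 114 mm over their backs; the gripper's body (76 mm by 85 mm) begins 54 mm behind the grasp point. The pads swing forward as they close: fully open they stand 13 mm farther back than shut.
Start: joints at [-1.24, 0.307, 1.506, -0, 1.328, -0.073], TCP at [225.904, -528.771, 250.305] pointing down, gripper open.
Joint ranges: [-3.12, 3.12], [-1.05, 2.28], [0.14, 2.33], [-1.42, 4.57], [0.1, 2.73], [-2.68, 2.68]. Speed limits (rad/s): [2.57, 2.57, 3.14, 3.14, 3.14, 3.14].

## Interface

Orientations are given as a unit quaternion [x, y, z, w].
In Python, from cell import telemetry, camera, camera_info, manip, models gives the robot as it stands.
- The arm moves only by the tool move_arm, never from a script. Its argument "moves" is one flat list of numbers, 4 for each row, row after row: the shift along the world's x, y, z in mm, then the turn about the world's z in degrees. A call has 1 to 12 rows; each row is the pose to reach, as a shift and turn from the pose measured when the call began; what a row does not reach only later rows make up. A row lasts 1/8 s, in which the tool goes at most 62.5 mm and 10.7 degrees, less where a joint would pass 70% of its speed; a pose out of reach is approached as far as the arm can. A call with a gripper value outside its range is refused whole. "gripper" is the opening, from 0 (shut) to 1 (fully open), set as the call begins (left out, the last holds). The fingers move at their own pace and stop on an object; "force" is the grip in N (left out, the last holds). Time passes only in rows, so rows that repeat a pose let the fingers close. It gives the time, the measured TCP pose, the force and the opening at its end, in the units of the state.
- telemetry.state(): the state, without advancing time (a new reading comes with each control period).
- camera(name): name is "side" or "top"; returns (picture, depth): 480x640x3 uint8, red, green, blue; 480x640 float32, mm along the optical axis (not along the pixel's ray), 0 where there is no reading.
- camera_info(name): a dict with "fx", "fy", "cx", "cy" (pixels), "k1" (the pictures are not rectified: a ray, as slopes to the right and down, at radius r is drawn at 1 + k1 r^2 times it, then the intrinsics apply), "pose" (4x4, takes a point from camera to world coordinates). Camera axes: x right, y down, z forward; pixel columns grow to the right and rows downward; lengths in mm; the calibration is good to about 2 mm. A picture is of the moment at which its call begins. camera_info takes no time and is no camera call.
- manip.finish_job(): hands the job in, once; it reports no verdict.
Trained networks look in the newest picture that a camera, given by its name, has taken for a name from the list of things; names that differ only in an ending like _2 or _b are one class to them, and where a whole thing is asked for, a point or a joint stands for the part that bears it (a point fixed in the world has none). Each returns a list of dicts, best first, with "score" (0 to 1); they miss things now and then, are a little off and sometimes report something else, mostly with a low value. They report only what shows in the picture. A call takes as long as a camera call. They do not tell look-alikes from the thing itself.
- models.find_in(camera, thing): "at" ([column, row] in pixels, amid what is visible of it).
- models.place_of(camera, thing): "at" ([column, row] in pixels: a listed point, or the origin of a listed thing).
The state is a dict: "time_s": time; "qpos": joint angles; "qd": joint speeds; "joint_efforts": joint torques, N m; "tcp_pos": TCP position; "eef_rot": TCP orientation; "ft_force": force on the tool from outside, world axes, zero at the start; "moment": the same for the moment, N m; "grip_width": finger opening in mm.
Only numpy, scipy, OpenCV 4.12 (cv2) and the standard library are available. Lean on these libraries where they do the work, as an engineer would, in place of code of your own. Each camera call takes 0.05 s, during which the arm holds its last target. There are 200 camera calls.

## Task

Lay the brass hand-mirror frame flat in the wooden tray, with its round head in the wide compartment and its handle in the narrow slot, and let go of it. Then pick up the round brass back cover and finish holding it level in the gripper, about a finger's breadth (15 mm) above the frame and not touching it, with its three holes lined up over the frame's three threaded holes so that the screws can be started; keep holding, do not put it down. Leave the brush, the jar and the mould block where they are.

Things in the scene. Friction and masses are not known exactly. Their poses are not given: they have to be found in the camera images.
- frame_grip (a point): Brass hand-mirror frame (0.25 to 0.4 kg), flat on the table, threaded holes up: point on its handle within 6 mm of the centre of mass, half-way up (8 mm above the underside). x runs along the handle to its free end 79 mm away, z up. Handle 16 mm wide and thick, from 12 mm on the -x side of this point; its last 22 mm are 18 mm wide. Head centre 60 mm away at -x. Length 194 mm.
- frame_head (a point): Centre of the frame's round head, on its top face level, 8 mm above the underside; axes as frame_grip. Head 84 mm diameter, 8 mm thick, with a shallow round recess of dark metal and three round 18 mm ears, at the end away from the handle and at both sides (110 mm over the ears).
- cover_rib (a point): Brass back cover (0.13 to 0.24 kg) flat on the table: disc 80 mm diameter, 4 mm thick, with three round 18 mm ears (one at -x, two at the sides) and an upright rib 44 mm long, 10 mm thick, top 27 mm above the underside. This point is in the rib over the cover's centre (centre of mass within 2 mm), 16 mm above the underside. x along the rib, towards the earless side; z up.
- tray: Fixed wooden tray 226 x 134 mm, origin under its centre, x from head compartment to handle slot. Floor 8 mm thick, wall tops 20 mm above the table. Inside: x -105 to 105 mm; head compartment 120 mm wide, side walls x -107 to -16 mm; sides open for fingers x -16 to 52 mm; beyond, two solid cheeks leave a 28 mm wide handle slot.
- tray_seat (a point): Point on the tray's floor (8 mm above the table) straight under frame_grip when the frame lies in the tray as it should, 18 mm from the tray's centre; axes as the tray, and the frame's x axis should point along this x axis. Play is 8 mm lengthwise and about 5 mm sideways.
- brush: Bystander: polishing brush lying on the table beyond the tray; leave alone.
- jar: Bystander: amber glass jar, 60 mm diameter, 70 mm tall, origin under its centre; leave alone.
- mould: Bystander: grey mould block 80 x 80 x 35 mm, origin under its centre; leave alone.
- frame_hole0 (a point): Mouth of the threaded hole (6 mm wide) in the end ear (the side away from the handle) of the frame, 46 mm from the head's centre, on the top face.
- cover_hole0 (a point): Clearance hole (10 mm wide, right through) in the end ear (on the -x side) of the cover, 46 mm from the cover's centre, at the underside; belongs over frame_hole0.
- frame_hole1 (a point): Mouth of the threaded hole (6 mm wide) in the ear on the +y side of the frame, 46 mm from the head's centre, on the top face.
- cover_hole1 (a point): Clearance hole (10 mm wide, right through) in the ear on the +y side of the cover, 46 mm from the cover's centre, at the underside; belongs over frame_hole1.
- frame_hole2 (a point): Mouth of the threaded hole (6 mm wide) in the ear on the -y side of the frame, 46 mm from the head's centre, on the top face.
- cover_hole2 (a point): Clearance hole (10 mm wide, right through) in the ear on the -y side of the cover, 46 mm from the cover's centre, at the underside; belongs over frame_hole2.
Mind the look-alikes: they are no part of the job. What is shaped like the part that bears frame_grip but orange or purple is not meant. Leave any red look-alike of the part that bears cover_rib alone.

How it is judged:
By the outcome, as a careful person would: the job done as asked, in the order asked, and still so for the second after the job is handed in, while the arm keeps its last pose, push and grip.
It also fails if it takes over 64 s, if anything falls off the work surface, if the arm or the gripper's body presses on something with over 40 N, if the wrist force passes 120 N, or if a joint passes its speed limit or range.

## Working session

There is one attempt and no reset: what is moved stays moved. The work goes in short steps, Python scripts to look and compute and a tool call to move; the robot and the scene stay as the last step left them, time stands still between calls to the robot, and variables do not carry over. Pictures are saved under pics/ and viewed, on a budget of 10 in all, crops included, one or two more only if the job needs it, and the job is handed in when it is done.

Besides the shell and the picture viewer there is one more tool, called after "Call:" as name(argument=value, ...) on one line, values as JSON. move_arm: Moves the arm, as the interface text tells. Its arguments: {"type":"object","properties":{"moves":{"type":"array","items":{"type":"number"}},"gripper":{"type":"number"},"force":{"type":"number"}},"required":["moves"]}

```bash
mkdir -p pics; cat > h.py <<'E'
import numpy as np,cv2
from cell import telemetry,camera,camera_info,manip,models
def ray(c,px):
    i=camera_info(c);u=(px[0]-i["cx"])/i["fx"];v=(px[1]-i["cy"])/i["fy"]
    x,y=u,v
    for _ in range(20):
        s=1+i["k1"]*(x*x+y*y);x,y=u/s,v/s
    return np.array([x,y,1.]),np.array(i["pose"])
def atz(c,px,z):
    d,T=ray(c,px);w=T[:3,:3]@d;o=T[:3,3];return o+w*(z-o[2])/w[2]
def dep(c,px,D):
    d,T=ray(c,px);r,cc=int(round(px[1])),int(round(px[0]))
    return T[:3,:3]@(d*D[r,cc])+T[:3,3]
def save(im,n): cv2.imwrite("pics/"+n,im[:,:,::-1])
def proj(c,P):
    i=camera_info(c);p=np.linalg.inv(np.array(i["pose"]))@np.append(P,1);x,y=p[:2]/p[2];s=1+i["k1"]*(x*x+y*y)
    return [x*s*i["fx"]+i["cx"],y*s*i["fy"]+i["cy"]]
E
python3 - <<'E'
from h import *
np.set_printoptions(precision=1,suppress=True)
Z=dict(frame_grip=8,frame_head=8,cover_rib=16,tray=0,tray_seat=8,frame_hole0=8,frame_hole1=8,frame_hole2=8,cover_hole0=0,cover_hole1=0,cover_hole2=0,jar=0,mould=0,brush=0)
ims=[]
for c in("top","side"):
    im,D=camera(c);ims.append(im);print(c,np.array(camera_info(c)["pose"])[:3,3],camera_info(c)["fx"])
    save(im,c+"0.png")
    for t,z in Z.items():
        for r in models.place_of(c,t)[:4]:
            print(t,round(r["score"],2),np.array(r["at"]),atz(c,r["at"],z)[:2])
E
```

```text
top [ 421.7   43.2 1142.8] 464.90247298556733
frame_grip 0.97 [221.1 269. ] [488.1 268.7]
frame_grip 0.97 [268.3 332. ] [338.  149.9]
frame_grip 0.72 [183.8 382.6] [214.7 348.8]
frame_head 0.85 [196.9 268. ] [489.5 327.8]
frame_head 0.69 [161.3 381.3] [216.7 402.8]
frame_head 0.67 [218.7 269. ] [488.  274.6]
frame_head 0.62 [243.2 327.8] [347.1 210.6]
cover_rib 0.79 [291.5 142.2] [807.4 104.2]
cover_rib 0.77 [285.3 202.1] [655.  115.8]
cover_rib 0.42 [364.3 171.4] [736.7 -78.4]
tray 0.88 [426.1 274.4] [ 483.7 -235.6]
tray_seat 0.57 [434.5 272. ] [ 489.5 -254.6]
tray_seat 0.43 [199.2 244.2] [548.  324.6]
frame_hole0 0.9 [194.2 282.8] [453.4 332.9]
frame_hole0 0.82 [143.3 374.5] [231.9 446.7]
frame_hole0 0.72 [162.9 359.5] [268.3 401. ]
frame_hole0 0.67 [238.6 345.3] [305.2 220.4]
frame_hole1 0.9 [194.2 282.8] [453.4 332.9]
frame_hole1 0.82 [143.3 374.5] [231.9 446.7]
frame_hole1 0.72 [162.9 359.5] [268.3 401. ]
frame_hole1 0.67 [238.6 345.3] [305.2 220.4]
frame_hole2 0.9 [194.2 282.8] [453.4 332.9]
frame_hole2 0.82 [143.3 374.5] [231.9 446.7]
frame_hole2 0.72 [162.9 359.5] [268.3 401.
[... 1756 characters left out ...]
.8]
cover_hole0 0.9 [254.9 248.4] [699.6  88. ]
cover_hole0 0.88 [228.5 241.1] [773.1 111.8]
cover_hole0 0.84 [265.9 274.3] [603.7 143.1]
cover_hole0 0.78 [241.3 265.7] [671.4 159.9]
cover_hole1 0.9 [254.9 248.4] [699.6  88. ]
cover_hole1 0.88 [228.5 241.1] [773.1 111.8]
cover_hole1 0.84 [265.9 274.3] [603.7 143.1]
cover_hole1 0.78 [241.3 265.7] [671.4 159.9]
cover_hole2 0.9 [254.9 248.4] [699.6  88. ]
cover_hole2 0.88 [228.5 241.1] [773.1 111.8]
cover_hole2 0.84 [265.9 274.3] [603.7 143.1]
cover_hole2 0.78 [241.3 265.7] [671.4 159.9]
mould 0.63 [190.9 285.8] [700.4 291. ]
mould 0.46 [400.  221.5] [ 500.9 -267.5]
brush 0.69 [342.1 195.3] [ 707.3 -269.8]
brush 0.26 [260.5 321. ] [497.1 263.9]
```

View pics/top0.png

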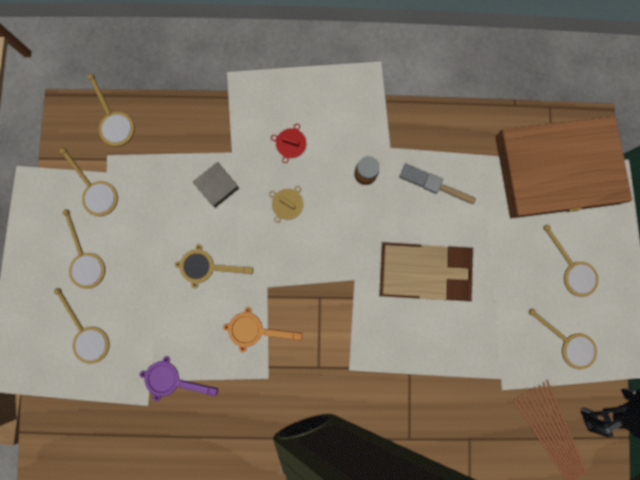

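View pics/side0.png

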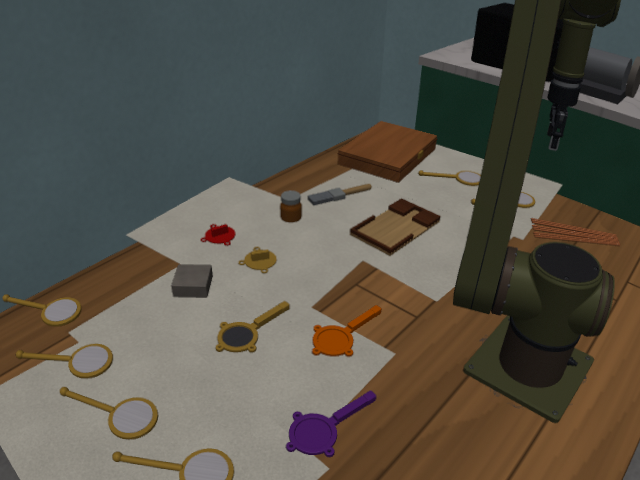

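The top view shows the brass frame with its head at (197,265) and handle to the right. The brass cover is at (288,204), and the red one at (291,142) is a decoy. The tray is at (427,272) with its slot on the right, and the side view agrees. Next I fit the outlines for accurate poses.

```bash
cat >> h.py <<'E'
from scipy.optimize import minimize
from scipy.special import expit
def disc(P,x,y,r): return np.hypot(P[:,0]-x,P[:,1]-y)-r
def box(P,x0,x1,h):
    q=np.abs(P-[(x0+x1)/2,0])-[(x1-x0)/2,h];return np.hypot(*np.maximum(q,0).T)+np.minimum(q.max(1),0)
def s_frame(P): return np.min([disc(P,-60,0,42),disc(P,-106,0,9),disc(P,-60,46,9),disc(P,-60,-46,9),box(P,-30,79,8),box(P,57,79,9)],0)
def s_cover(P): return np.min([disc(P,0,0,40),disc(P,-46,0,9),disc(P,0,46,9),disc(P,0,-46,9)],0)
def s_tray(P): return box(P,-113,113,67)
def grid(c,im,z,x,y,R):
    """world xy and colour of pixels within R of x,y"""
    pts=[];col=[]
    u,v=proj(c,[x,y,z]);n=80
    for r in range(max(0,int(v)-n),min(480,int(v)+n)):
        for k in range(max(0,int(u)-n),min(640,int(u)+n)):
            p=atz(c,[k,r],z)[:2]
            if np.hypot(*(p-[x,y]))<R: pts.append(p);col.append(im[r,k])
    return np.array(pts),np.array(col)
def fit(sdf,P,m,x,y,a,R=None):
    def f(q):
        c,s=np.cos(q[2]),np.sin(q[2]);L=(P-q[:2])@np.array([[c,-s],[s,c]])
        return np.mean((expit(-sdf(L)/1.2)-m)**2)
    b=min((minimize(f,[x+dx,y+dy,a+da],method="Nelder-Mead",options=dict(initial_simplex=np.array([[0,0,0],[6,0,0],[0,6,0],[0,0,.15]])+[x+dx,y+dy,a+da],xatol=.05,fatol=1e-7)) for dx in(0,) for dy in(0,) for da in(-.2,0,.2)),key=lambda r:r.fun)
    return b.x,b.fun
E
cat > f.py <<'E'
from h import *
np.set_printoptions(precision=2,suppress=True)
W=dict(frame=(s_frame,8,488,269,-1.57,145),cover=(s_cover,4,650,116,-2.16,62),tray=(s_tray,20,486,-236,-1.57,150))
print(telemetry.state()["eef_rot"],telemetry.state()["time_s"])
for c in("top","side"):
    im=cv2.imread(f"pics/{c}0.png")[:,:,::-1]
    for n,(s,z,x,y,a,R) in W.items():
        P,C=grid(c,im,z,x,y,R);hsv=cv2.cvtColor(C[None].astype(np.uint8),cv2.COLOR_RGB2HSV)[0].astype(int)
        m=(((hsv[:,1]>80)|(hsv[:,2]<90))).astype(float)
        if n=="frame": # exclude bare wood / orange thing
            k=(P[:,0]>425);P,m=P[k],m[k]
        q,e=fit(s,P,m,x,y,a);print(c,n,q,np.degrees(q[2]),"err",e,"frac",m.mean())
    if c=="top":
        vis=im.copy()
E
python3 f.py
```

```text
[ 0.98  0.2  -0.   -0.  ] 1.5Traceback (most recent call last):
  File "f.py", line 8, in <module>
    P,C=grid(c,im,z,x,y,R);hsv=cv2.cvtColor(C[None].astype(np.uint8),cv2.COLOR_RGB2HSV)[0].astype(int)
        ~~~~^^^^^^^^^^^^^^
  File "h.py", line 32, in grid
    p=atz(c,[k,r],z)[:2]
      ~~~^^^^^^^^^^^
  File "h.py", line 10, in atz
    d,T=ray(c,px);w=T[:3,:3]@d;o=T[:3,3];return o+w*(z-o[2])/w[2]
        ~~~^^^^^^
  File "h.py", line 4, in ray
    i=camera_info(c);u=(px[0]-i["cx"])/i["fx"];v=(px[1]-i["cy"])/i["fy"]
ValueError: time passes only in moves, steps and waits
```

```bash
python3 - <<'E'
s=open("h.py").read()
s=s.replace("def ray(","import functools\n_ci=camera_info\n@functools.lru_cache(None)\ndef camera_info(c): return _ci(c)\ndef ray(",1)
open("h.py","w").write(s)
E
python3 f.py
```

```text
[ 0.98  0.2  -0.   -0.  ] 1.5
top frame [491.2  269.75  -1.63] -93.60489569013983 err 0.01949478110736249 frac 0.14456123774654542
top cover [653.69 111.74  -2.16] -123.9249295460556 err 0.06225499668683002 frac 0.38819875776397517
top tray [ 490.2  -231.29   -1.61] -92.41594076858722 err 0.0171743944978398 frac 0.40269027754129066
side frame [490.22 273.41  -1.62] -92.76647380497124 err 0.032156163677869234 frac 0.20514851485148514
side cover [653.5  114.18  -2.13] -121.99196940724228 err 0.02501092795293038 frac 0.4744645799011532
side tray [ 480.57 -213.27   -1.61] -92.19400190913689 err 0.05297471116542295 frac 0.5011194029850746
```

Call:
move_arm(moves=[260,330,0,64,260,330,0,64,260,330,0,64,260,330,0,64,260,330,0,64,260,330,0,64,260,330,0,64,264,800,-100,64,264,800,-100,64,264,800,-100,64,264,800,-100,64,264,800,-100,64], gripper=0.7, force=60)

```text
time_s: 3.0
tcp_pos: [488.6, 108.8, 185.2]
eef_rot: [0.725, 0.689, 0.0, 0.0]
ft_force: [1.1, 0.1, 0.6]
grip_width: 60.0
```

Call:
move_arm(moves=[2,162,-60,0,2,162,-60,0,2,162,-60,0,2,162,-60,0,2,162,-120,0,2,162,-163,0,2,162,-163,0,2,162,-163,0])

```text
time_s: 4.0
tcp_pos: [491.8, 270.6, 23.5]
eef_rot: [0.725, 0.689, 0.001, 0.001]
ft_force: [0.1, 0.5, -0.6]
grip_width: 60.3
```

```bash
python3 - <<'E'
from h import *
im,D=camera("side");u,v=map(int,proj("side",[490,271,8]))
save(cv2.resize(im[v-70:v+60,u-80:u+80],None,fx=4,fy=4,interpolation=2),"s1.png");print(u,v,telemetry.state()["tcp_pos"])
E
```

```text
260 321 [492.33538322 270.95849511  24.19566482]
```

View pics/s1.png

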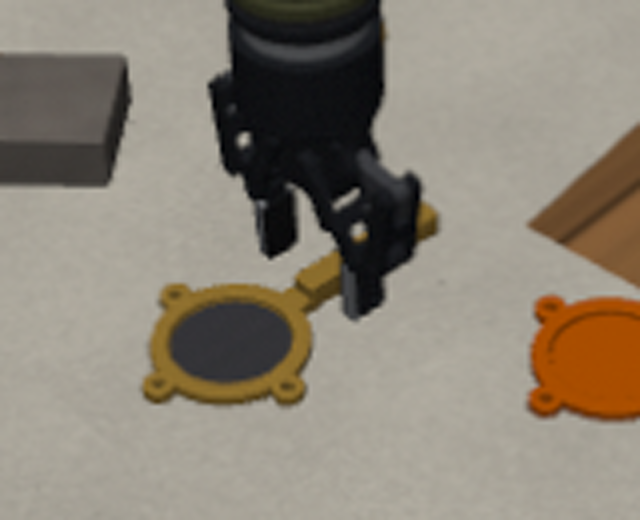

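The jaws straddle the handle about 15 mm from its head end, as wanted. Closing and lifting.

Call:
move_arm(moves=[0,0,-2,0,0,0,-2,0,0,0,-2,0,0,0,-2,0,0,0,-2,0,0,0,-2,0,0,0,60,0,0,0,100,0,0,0,100,0], gripper=0, force=80)

```text
time_s: 5.18
tcp_pos: [494.5, 272.1, 127.5]
eef_rot: [0.725, 0.689, 0.006, 0.002]
ft_force: [0.3, -0.4, -4.3]
grip_width: 13.6
```

```bash
cat > t.py <<'E'
from h import *
np.set_printoptions(precision=2,suppress=True)
def hullmask(c,q):
    co,s=np.cos(q[2]),np.sin(q[2])
    pts=[proj(c,[q[0]+co*x-s*y,q[1]+s*x+co*y,z]) for x in(-113,113) for y in(-67,67) for z in(0,20)]
    h=cv2.convexHull(np.array(pts,np.float32))
    u=np.zeros((480,640),np.uint8);cv2.fillPoly(u,[np.round(h*16).astype(np.int32)],255,cv2.LINE_AA,4)
    return u/255.
M={}
for c in("top","side"):
    im=cv2.imread(f"pics/{c}0.png")[:,:,::-1];hsv=cv2.cvtColor(im.copy(),cv2.COLOR_RGB2HSV).astype(int)
    m=((hsv[...,1]>80)|(hsv[...,2]<80)).astype(float)
    h=hullmask(c,[488,-232,-1.61])
    k=cv2.dilate(h,np.ones((13,13)))>.5
    m=cv2.morphologyEx(m,cv2.MORPH_CLOSE,np.ones((5,5)))
    M[c]=(m,k)
    f=lambda q,c=c:np.mean((hullmask(c,q)-M[c][0])[M[c][1]]**2)
    x0=np.array([488,-232,-1.61])
    r=minimize(f,x0,method="Nelder-Mead",options=dict(initial_simplex=x0+np.array([[0,0,0],[6,0,0],[0,6,0],[0,0,.1]])))
    print(c,r.x,np.degrees(r.x[2]),r.fun)
    vis=im.copy();cs,_=cv2.findContours((hullmask(c,r.x)>.5).astype(np.uint8),0,1);cv2.drawContours(vis,cs,-1,(0,255,0),1)
    u,v=map(int,proj(c,[488,-232,10]));globals()["v"+c]=cv2.resize(vis[v-50:v+50,u-66:u+66],None,fx=3,fy=3)
im,D=camera("side")
u,v=map(int,proj("side",[490,271,100]));a=cv2.resize(im[max(v-50,0):max(v-50,0)+100,u-66:u+66],None,fx=3,fy=3)
im,D=camera("top");u,v=map(int,proj("top",[490,271,100]));b=cv2.resize(im[v-50:v+50,u-66:u+66],None,fx=3,fy=3)
save(np.vstack([np.hstack([vtop,vside]),np.hstack([b,a])])[:,:800],"t1.png")
E
python3 t.py
```

```text
top [ 488.04 -233.68   -1.61] -92.34118680718726 0.0665752144928167
side [ 494.37 -237.61   -1.59] -91.31259529092753 0.048774272592395425
```

View pics/t1.png

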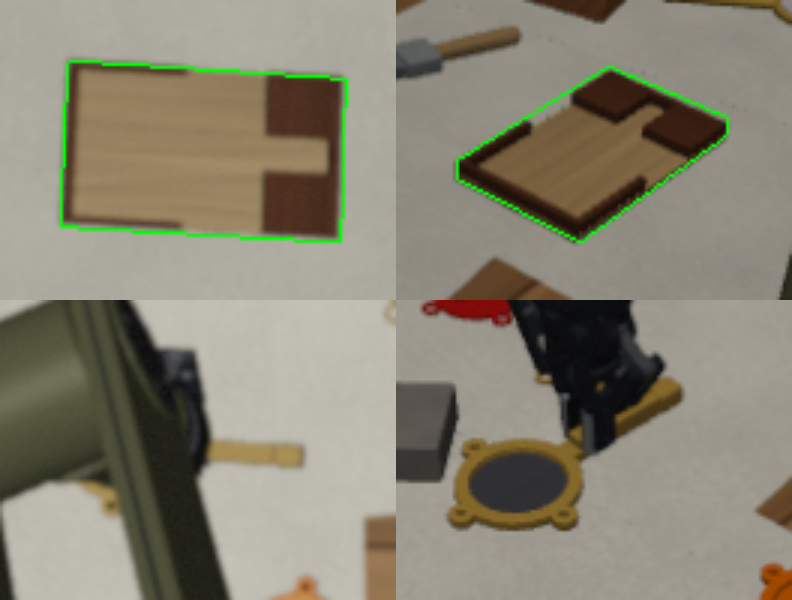

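Call:
move_arm(moves=[-5,-260,0,0.7,-5,-260,0,0.7,-5,-260,0,0.7,-5,-260,0,0.7,-5.5,-525.5,0,0.7,-5.5,-525.5,0,0.7,-5.5,-525.5,0,0.7,-5.5,-525.5,0,0.7,-5.5,-525.5,-50,0.7,-5.5,-525.5,-60,0.7,-5.5,-525.5,-60,0.7,-5.5,-525.5,-60,0.7])

```text
time_s: 6.78
tcp_pos: [486.2, -253.8, 64.1]
eef_rot: [0.72, 0.694, 0.002, 0.001]
ft_force: [0.6, -0.2, -3.6]
grip_width: 13.4
```

```bash
python3 - <<'E'
from h import *
np.set_printoptions(precision=2,suppress=True)
a,D=camera("side");b,D=camera("top");save(a,"side2.png");save(b,"top2.png")
out=[]
for im,c in((b,"top"),(a,"side")):
    u,v=map(int,proj(c,[488,-232,30]));out.append(cv2.resize(im[v-50:v+50,u-66:u+66],None,fx=3,fy=3))
for c in("top","side"):
    for t in("frame_grip","frame_head","frame_hole0"): print(c,t,[(round(r["score"],2),np.array(r["at"])) for r in models.place_of(c,t)[:4]])
save(np.hstack(out),"t2.png")
s=telemetry.state();print(s["tcp_pos"],s["eef_rot"],s["ft_force"],s["grip_width"],s["time_s"])
E
```

```text
top frame_grip [(0.66, array([439.3, 271.1])), (0.62, array([266.1, 333.9]))]
top frame_head [(0.92, array([413.4, 272.6])), (0.89, array([246. , 329.1])), (0.65, array([159.2, 381. ]))]
top frame_hole0 [(0.96, array([224.7, 326.1])), (0.87, array([246.8, 308.9])), (0.84, array([396.6, 269.9])), (0.82, array([157.2, 399.3]))]
side frame_grip [(0.79, array([405.9, 211.3])), (0.65, array([339.6, 416.3])), (0.61, array([353. , 323.4]))]
side frame_head [(0.82, array([312.6, 435.1])), (0.72, array([394.2, 219.8])), (0.57, array([331. , 340.4]))]
side frame_hole0 [(0.9, array([379.6, 221.6])), (0.74, array([376. , 212.2])), (0.73, array([296. , 412.2])), (0.72, array([405.3, 229.5]))]
[ 486.33 -254.71   64.43] [0.72 0.69 0.   0.  ] [-0.4   0.76 -3.7 ] 13.359167794605657 7.175
```

View pics/t2.png

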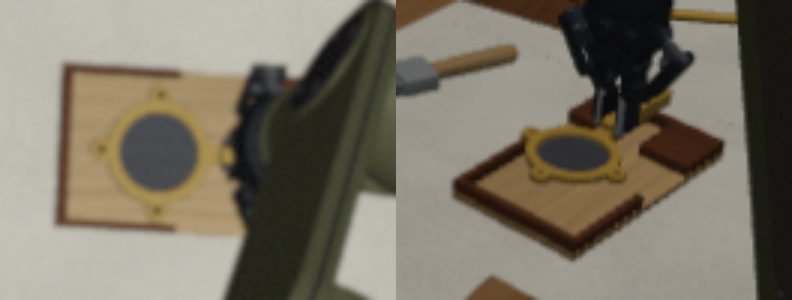

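```bash
python3 - <<'E'
from h import *
np.set_printoptions(precision=2,suppress=True)
tcp=np.array([486.33,-254.71]);z=50
for c,at in(("top",(413.4,272.6)),("side",(394.2,219.8))):
    im=cv2.imread(f"pics/{c}2.png")[:,:,::-1];h=atz(c,at,z)[:2];print(c,"net head",h)
    P,C=grid(c,im,z,*h,32)   # dark recess: centroid iterated
    hsv=cv2.cvtColor(C[None],cv2.COLOR_RGB2HSV)[0].astype(int)
    d=(hsv[:,1]<90)&(hsv[:,2]<115);print(d.mean(),"recess centroid",P[d].mean(0),"minus tcp",P[d].mean(0)-tcp)
for c in("top","side"):   # same for the original frame
    im=cv2.imread(f"pics/{c}0.png")[:,:,::-1];P,C=grid(c,im,8,490,330,36);hsv=cv2.cvtColor(C[None],cv2.COLOR_RGB2HSV)[0].astype(int)
    d=(hsv[:,1]<90)&(hsv[:,2]<115);print(c,d.mean(),P[d].mean(0))
E
```

```text
top net head [ 484.79 -193.03]
0.8939929328621908 recess centroid [ 487.02 -193.29] minus tcp [ 0.69 61.42]
side net head [ 476.14 -195.07]
0.6563706563706564 recess centroid [ 481.28 -189.45] minus tcp [-5.05 65.26]
top 0.723935389133627 [494.98 329.97]
side 0.6749271137026239 [492.94 333.51]
```

```bash
python3 - <<'E'
from h import *
np.set_printoptions(precision=2,suppress=True)
for c in("top","side"):
    im,D=camera(c);hsv=cv2.cvtColor(im.copy(),cv2.COLOR_RGB2HSV).astype(int)
    m=np.zeros((480,640),bool);u,v=map(int,proj(c,[487,-193,50]));m[v-12:v+13,u-16:u+17]=1
    d=m&(hsv[...,1]<90)&(hsv[...,2]<115)&(D>0)
    d=cv2.erode(d.astype(np.uint8),np.ones((3,3)))>0
    Q=np.array([dep(c,(k,r),D) for r,k in zip(*np.where(d))]);Q=Q[np.abs(Q[:,2]-np.median(Q[:,2]))<12]
    A=np.c_[Q[:,:2]-Q[:,:2].mean(0),np.ones(len(Q))];print(c,len(Q),Q.mean(0),Q.std(0),"plane",np.linalg.lstsq(A,Q[:,2],rcond=None)[0])
    # tray floor & table depth check
    for n,p in(("floor",[488,-150,8]),("table",[488,-80,0])):
        k,r=map(int,proj(c,p));print(n,np.median([dep(c,(k+i,r+j),D)[2] for i in(-1,0,1) for j in(-1,0,1)]))
E
```

```text
top 412 [ 488.37 -195.7    43.41] [13.7  13.74  2.05] plane [-0.   -0.   43.41]
floor 46.375096987702136
table 0.06612305060434664
side 133 [ 488.75 -198.53   44.27] [12.67 14.26  2.5 ] plane [-0.03  0.02 44.27]
floor 8.790975555469686
table 1.0834432532743676
```

Call:
move_arm(moves=[4,1.5,0,0,4,1.5,-10,0,4,1.5,-20,0,4,1.5,-26,0,4,1.5,-28,0,4,1.5,-30,0,4,1.5,-30,0,4,1.5,-30,0])

```text
time_s: 8.28
tcp_pos: [490.3, -253.4, 34.4]
eef_rot: [0.721, 0.693, 0.002, 0.001]
ft_force: [0.1, -0.4, -3.2]
grip_width: 13.8
```

```bash
python3 - <<'E'
from h import *
np.set_printoptions(precision=2,suppress=True)
out=[]
for c in("top","side"):
    im,D=camera(c);u,v=map(int,proj(c,[488,-232,30]));out.append(cv2.resize(im[v-50:v+50,u-66:u+66],None,fx=3,fy=3))
    save(im,c+"3.png")
    hsv=cv2.cvtColor(im.copy(),cv2.COLOR_RGB2HSV).astype(int)
    m=np.zeros((480,640),bool);u,v=map(int,proj(c,[490,-191,18]));m[v-9:v+10,u-9:u+10]=1
    d=m&(hsv[...,1]<90)&(hsv[...,2]<115)&(D>0)
    Q=np.array([dep(c,(k,r),D) for r,k in zip(*np.where(d))]);print(c,len(Q),np.median(Q,0))
save(np.hstack(out),"t3.png")
s=telemetry.state();print(s["tcp_pos"],s["eef_rot"],s["ft_force"],s["grip_width"],s["time_s"])
E
```

```text
top 347 [ 490.77 -190.38   13.07]
side 187 [ 494.02 -193.81   15.02]
[ 490.32 -253.4    34.41] [0.72 0.69 0.   0.  ] [ 0.18 -0.5  -3.21] 13.557785338242784 8.375
```

View pics/t3.png

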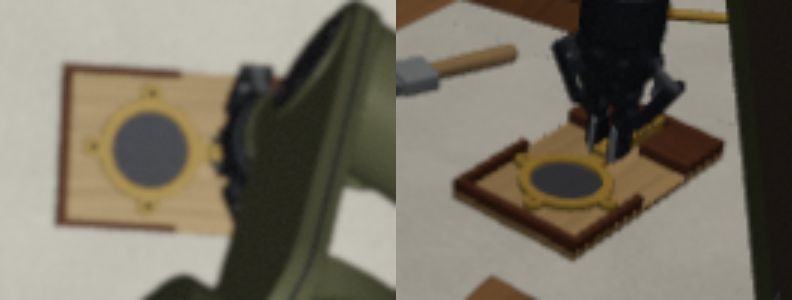

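Call:
move_arm(moves=[0,2,-1,0,0,2,-2,0,0,2,-3,0,0,2,-4,0,0,2,-4,0])

```text
time_s: 9.0
tcp_pos: [490.3, -251.3, 31.6]
eef_rot: [0.72, 0.693, 0.002, 0.002]
ft_force: [-1.9, 1.4, 7.9]
grip_width: 13.9
```

Call:
move_arm(moves=[0,0,0,0,0,0,0,0,0,0,0,0,0,0,50,0,0,0,110,0,20,60,130,-10,50,120,130,-20,80,180,130,-30,80,180,130,-30,80,180,130,-30], gripper=0.5)

```text
time_s: 10.25
tcp_pos: [571.0, -69.6, 161.5]
eef_rot: [0.875, 0.485, 0.002, 0.002]
ft_force: [-0.4, 0.1, -0.2]
grip_width: 42.6
```

```bash
cat > g.py <<'E'
from h import *
np.set_printoptions(precision=2,suppress=True)
out=[]
for c in("top","side"):
    im,D=camera(c);save(im,c+"4.png")
    u,v=map(int,proj(c,[488,-232,20]));o1=cv2.resize(im[v-50:v+50,u-66:u+66],None,fx=3,fy=3)
    P,C=grid(c,im,4,652,114,58);hsv=cv2.cvtColor(C[None],cv2.COLOR_RGB2HSV)[0].astype(int)
    m=((hsv[:,1]>75)).astype(float);q,e=fit(s_cover,P,m,652,114,-2.15);print(c,"cover",q,np.degrees(q[2]),e)
    vis=im.copy();co,s=np.cos(q[2]),np.sin(q[2])
    vis=cv2.resize(vis,None,fx=4,fy=4)
    for x,y in((0,0),(-46,0),(0,46),(0,-46),(30,0)):
        k=proj(c,[q[0]+co*x-s*y,q[1]+s*x+co*y,4]);cv2.circle(vis,tuple(int(t*4+2) for t in k),3,(0,255,0),1)
    u,v=[int(t*4) for t in proj(c,[652,114,8])];o2=vis[v-120:v+120,u-198:u+198]
    out.append(np.vstack([o1,o2]))
    # frame fit z=16
    P,C=grid(c,im,16,489,-190,48);hsv=cv2.cvtColor(C[None],cv2.COLOR_RGB2HSV)[0].astype(int)
    d=(hsv[:,1]<90)&(hsv[:,2]<115);print("recess",d.sum(),P[d].mean(0))
    for t in("frame_head","frame_hole0"): print(t,[(round(r["score"],2),np.array(r["at"]),atz(c,r["at"],16)[:2]) for r in models.place_of(c,t)[:6] if atz(c,r["at"],16)[1]<-100])
save(np.hstack(out),"t4.png")
s=telemetry.state();print(s["tcp_pos"],s["eef_rot"],s["ft_force"],s["grip_width"],s["time_s"])
E
python3 g.py
```

```text
top cover [653.51 111.99  -2.18] -125.15024897271832 0.07048971246518929
recess 748 [ 488.91 -200.97]
frame_head [(0.79, array([411.2, 268.5]), array([ 496.7 , -194.99]))]
frame_hole0 [(0.95, array([390.7, 269.1]), array([ 494.41, -144.59]))]
side cover [653.58 114.31  -2.13] -121.8352650176968 0.02841838333788331
recess 206 [ 490.58 -187.03]
frame_head [(0.59, array([388.9, 233.7]), array([ 476.05, -176.54])), (0.54, array([374.9, 234. ]), array([ 502.04, -150.56]))]
frame_hole0 [(0.97, array([400.2, 235.5]), array([ 449.59, -189.73])), (0.96, array([375.1, 233.2]), array([ 503.87, -153.92])), (0.63, array([375.8, 223.6]), array([ 529.75, -192.33]))]
[569.77 -72.44 161.55] [0.88 0.48 0.   0.  ] [-0.33  0.57 -0.19] 42.556564375399816 10.55
```

View pics/t4.png

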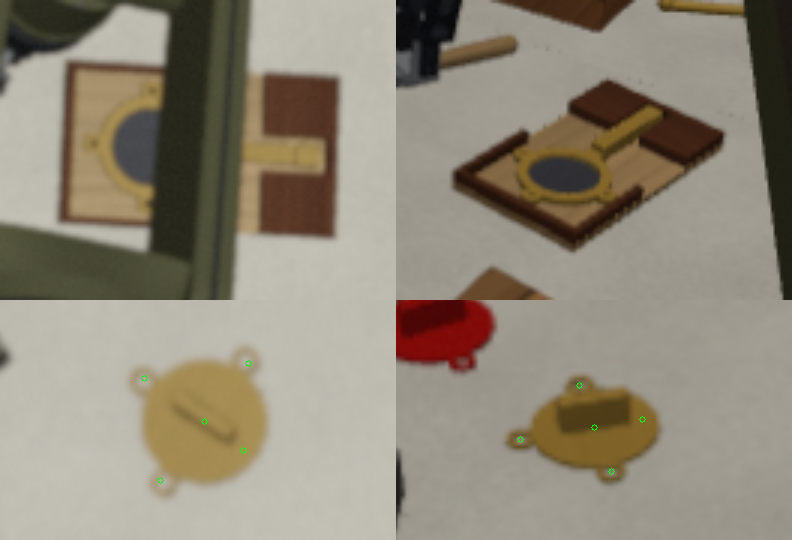

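Call:
move_arm(moves=[84,185.5,0,-0.5,84,185.5,0,-0.5,84,185.5,0,-0.5,84,185.5,-40,-0.5,84,185.5,-80,-0.5,84,185.5,-110,-0.5,84,185.5,-125,-0.5,84,185.5,-134,-0.5,84,185.5,-134,-0.5,84,185.5,-134,-0.5])

```text
time_s: 11.8
tcp_pos: [654.8, 113.0, 28.8]
eef_rot: [0.878, 0.479, 0.002, 0.002]
ft_force: [0.7, -0.5, 0.7]
grip_width: 42.3
```

```bash
python3 - <<'E'
from h import *
out=[]
im,D=camera("side");u,v=map(int,proj("side",[653,113,20]));save(cv2.resize(im[v-40:v+35,u-50:u+50],None,fx=6,fy=6,interpolation=2),"s5.png")
s=telemetry.state();print(s["tcp_pos"],s["eef_rot"],s["ft_force"],s["grip_width"],s["time_s"])
E
```

```text
[654.73138894 113.03765642  28.89604348] [0.87792171 0.47879197 0.00233961 0.00249784] [ 0.25652898 -0.15504227 -0.01452252] 42.67103719962851 11.85
```

View pics/s5.png

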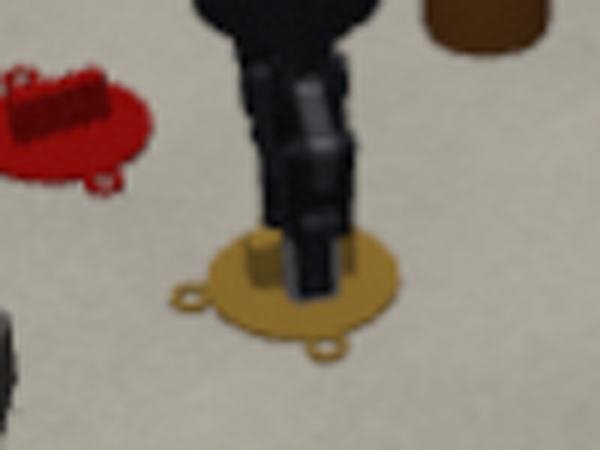

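The fingers straddle the rib near its middle. Lowering 3 mm, closing and lifting.

Call:
move_arm(moves=[0,0,-3,0,0,0,-3,0,0,0,-3,0,0,0,-3,0,0,0,-3,0,0,0,-3,0,0,0,5,0,0,0,50,0,0,0,110,0,0,0,110,0,0,0,110,0], gripper=0, force=80)

```text
time_s: 13.22
tcp_pos: [654.1, 113.0, 138.7]
eef_rot: [0.878, 0.479, 0.002, 0.002]
ft_force: [-0.4, -0.9, -2.1]
grip_width: 8.6
```

```bash
cat > m.py <<'E'
from h import *
np.set_printoptions(precision=2,suppress=True)
out=[]
for c in("top","side"):
    im,D=camera(c);save(im,c+"6.png")
    H=[]
    for t in("frame_hole0","frame_hole1","frame_hole2","frame_head","frame_grip"):
        r=[(round(r["score"],2),atz(c,r["at"],16)[:2]) for r in models.place_of(c,t)]
        print(c,t,*[x for x in r if np.hypot(*(x[1]-[490,-200]))<90])
    P,C=grid(c,im,16,491,-190,40);hsv=cv2.cvtColor(C[None],cv2.COLOR_RGB2HSV)[0].astype(int)
    d=(hsv[:,1]<90)&(hsv[:,2]<115);print("recess",d.sum(),P[d].mean(0),"median-extents",(P[d].max(0)+P[d].min(0))/2)
    u,v=proj(c,[489,-200,16]);s=5
    out.append(cv2.resize(im,None,fx=s,fy=s,interpolation=2)[int(v*s)-220:int(v*s)+220,int(u*s)-200:int(u*s)+200])
save(np.hstack(out),"t6.png")
s=telemetry.state();print(s["tcp_pos"],s["eef_rot"],s["time_s"])
E
python3 m.py
```

```text
top frame_hole0 (0.84, array([ 496.96, -150.97])) (0.71, array([ 539.01, -198.8 ])) (0.66, array([ 445.18, -189.26]))
top frame_hole1 (0.84, array([ 496.96, -150.97])) (0.71, array([ 539.01, -198.8 ])) (0.66, array([ 445.18, -189.26]))
top frame_hole2 (0.84, array([ 496.96, -150.97])) (0.71, array([ 539.01, -198.8 ])) (0.66, array([ 445.18, -189.26]))
top frame_head (0.59, array([ 497.95, -196.96]))
top frame_grip (0.58, array([ 490.51, -252.02]))
recess 472 [ 491.68 -191.  ] median-extents [ 491.81 -190.84]
side frame_hole0 (0.97, array([ 545.77, -199.68])) (0.89, array([ 442.68, -185.51])) (0.82, array([ 499.53, -159.84])) (0.22, array([ 475.56, -209.74]))
side frame_hole1 (0.97, array([ 545.77, -199.68])) (0.89, array([ 442.68, -185.51])) (0.82, array([ 499.53, -159.84])) (0.22, array([ 475.56, -209.74]))
side frame_hole2 (0.97, array([ 545.77, -199.68])) (0.89, array([ 442.68, -185.51])) (0.82, array([ 499.53, -159.84])) (0.22, array([ 475.56, -209.74]))
side frame_head (0.66, array([ 487.1 , -193.17]))
side frame_grip
recess 205 [ 490.71 -186.97] median-extents [ 491.04 -186.86]
[654.74 113.05 138.72] [0.88 0.48 0.   0.  ] 13.825
```

View pics/t6.png

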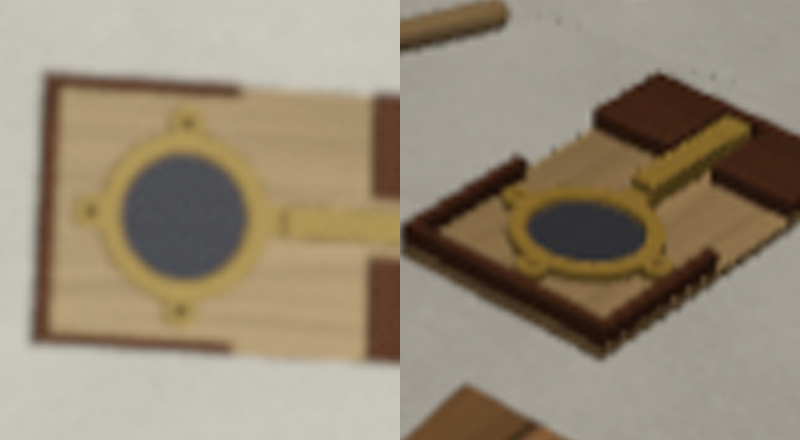

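The top view shows the three frame holes as dark dots at crop (188,122), (91,211) and (180,312). I'll refine them.

```bash
cat >> h.py <<'E'
def dots(c,im,ps,z,R=7):
    g=cv2.cvtColor(im.copy(),cv2.COLOR_RGB2GRAY).astype(float);S=8
    G=cv2.resize(g,None,fx=S,fy=S,interpolation=cv2.INTER_CUBIC);o=[]
    for p in ps:
        q=np.array(p,float)
        for _ in range(6):
            u,v=proj(c,[*q,z]);y,x=np.mgrid[int((v-3.5)*S):int((v+3.5)*S),int((u-3.5)*S):int((u+3.5)*S)]
            w=G[y,x];X=(x+.5)/S-.5;Y=(y+.5)/S-.5;k=np.hypot(X-u,Y-v)<2.6
            t=np.percentile(w[k],55);W=np.clip(t-w,0,None)*k
            q=atz(c,[(W*X).sum()/W.sum(),(W*Y).sum()/W.sum()],z)[:2]
        o.append(q)
    return np.array(o)
def rigid(o):
    """pose (centre, x angle deg) from holes 0,1,2"""
    m=np.array([[-46,0],[0,46],[0,-46]]);mc=m-m.mean(0);oc=o-o.mean(0)
    a=np.arctan2((mc[:,0]*oc[:,1]-mc[:,1]*oc[:,0]).sum(),(mc*oc).sum());R=np.array([[np.cos(a),-np.sin(a)],[np.sin(a),np.cos(a)]])
    c=o.mean(0)-R@m.mean(0);return c,np.degrees(a),o-(c+m@R.T)
E
python3 - <<'E'
from h import *
np.set_printoptions(precision=2,suppress=True)
im=cv2.imread("pics/top6.png")[:,:,::-1];s=5;u,v=proj("top",[489,-200,16]);u0,v0=int(u*s)-200,int(v*s)-220
g=[atz("top",[(x+u0+.5)/s-.5,(y+v0+.5)/s-.5],16)[:2] for x,y in((91,211),(188,122),(180,312),(185,217))]
print("eye",np.array(g),rigid(np.array(g[:3])))
o=dots("top",im,g[:3],16);print(o,rigid(o))
im=cv2.imread("pics/side6.png")[:,:,::-1]
o=dots("side",im,o+[0,4],16);print("side",o,rigid(o))
E
```

```text
eye [[ 493.69 -145.33]
 [ 538.17 -193.11]
 [ 445.17 -189.01]
 [ 491.5  -191.53]] (array([ 491.67, -191.14]), np.float64(-92.52489028979603), array([[-0.01, -0.15],
       [ 0.55,  0.05],
       [-0.54,  0.1 ]]))
[[ 493.86 -145.02]
 [ 537.75 -192.91]
 [ 445.91 -188.91]] (array([ 491.84, -190.93]), np.float64(-92.50420236671141), array([[ 0.02, -0.04],
       [-0.05,  0.03],
       [ 0.03,  0.01]]))
side [[ 483.69 -117.04]
 [ 552.68 -190.96]
 [ 426.7  -166.64]] (array([ 485.84, -173.43]), np.float64(-96.93267041462353), array([[ -7.7 ,  10.73],
       [ 21.18, -11.98],
       [-13.48,   1.24]]))
```

Call:
move_arm(moves=[-162.4,-304,0,30.3,-162.4,-304,0,30.3,-162.4,-304,0,30.3,-162.4,-304,0,30.3,-162.4,-304,0,30.3,-162.4,-304,0,30.3,-162.4,-304,-40,30.3,-162.4,-304,-76,30.3,-162.4,-304,-76,30.3,-162.4,-304,-76,30.3,-162.4,-304,-76,30.3])

```text
time_s: 15.2
tcp_pos: [493.8, -191.4, 64.3]
eef_rot: [0.722, 0.692, 0.003, 0.003]
ft_force: [-0.5, -0.2, -0.8]
grip_width: 8.2
```

```bash
cat > n.py <<'E'
from h import *
import sys
np.set_printoptions(precision=2,suppress=True)
n=sys.argv[1];out=[]
for c in("top","side"):
    im,D=camera(c);save(im,c+n+".png");np.save(f"pics/{c}{n}.npy",D)
    u,v=proj(c,[491,-191,20]);s=6
    out.append(cv2.resize(im,None,fx=s,fy=s,interpolation=2)[int(v*s)-230:int(v*s)+230,int(u*s)-200:int(u*s)+200]);print(c,int(u*s)-200,int(v*s)-230)
save(np.hstack(out),f"t{n}.png")
s=telemetry.state();print(s["tcp_pos"],s["eef_rot"],s["ft_force"],s["time_s"],s["grip_width"])
E
python3 n.py 7
```

```text
top 2259 1394
side 2125 1138
[ 493.41 -191.27   64.09] [0.72 0.69 0.   0.  ] [ 0.27 -0.58 -2.22] 15.3 8.01947737555706
```

View pics/t7.png

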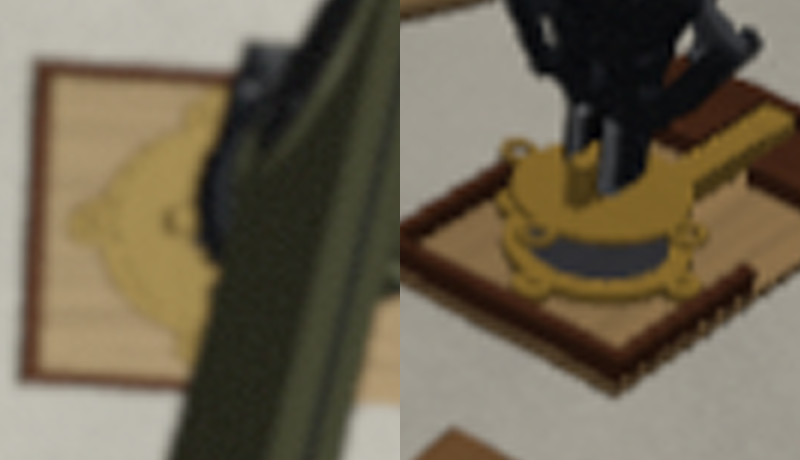

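```bash
cat > k.py <<'E'
from h import *
import sys
np.set_printoptions(precision=2,suppress=True)
n=sys.argv[1];x,y,zt,a=map(float,sys.argv[2:6]) # cover centre, TCP z, angle
hz=zt-26+4
def holes(x,y,a): 
    a=np.radians(a);R=np.array([[np.cos(a),-np.sin(a)],[np.sin(a),np.cos(a)]]);return np.array([[-46,0],[0,46],[0,-46]])@R.T+[x,y]
s=12;out=[]
for c,im,H,z in(("side",cv2.imread("pics/side6.png")[:,:,::-1],holes(491.8,-190.9,-92.5),16),("side",cv2.imread(f"pics/side{n}.png")[:,:,::-1],holes(x,y,a),hz),("top",cv2.imread(f"pics/top{n}.png")[:,:,::-1],holes(x,y,a),hz)):
    vis=cv2.resize(im,None,fx=s,fy=s,interpolation=2)
    for h in H:
        u,v=proj(c,[*h,z]);X,Y=(u+.5)*s,(v+.5)*s;t=vis[int(Y)-96:int(Y)+96,int(X)-128:int(X)+128].copy()
        cv2.drawMarker(t,(128,96),(0,0,255),cv2.MARKER_CROSS,20,1);out.append(t)
save(np.vstack([np.hstack(out[i:i+3]) for i in(0,3,6)]),f"k{n}.png")
for c in("top","side"):
    D=np.load(f"pics/{c}{n}.npy");im=cv2.imread(f"pics/{c}{n}.png")[:,:,::-1]
    co,si=np.cos(np.radians(a)),np.sin(np.radians(a))
    for lx,ly in((-32,8),(-32,-8),(-32,0),(-26,20),(-26,-20),(0,-30),(10,30),(30,0)):
        p=[x+co*lx-si*ly,y+si*lx+co*ly,hz];u,v=proj(c,p);q=dep(c,(u,v),D)
        if abs(q[2]-hz)<8: print(c,lx,ly,q[2])
E
python3 k.py 7 492.9 -191.0 64.1 -92.4
```

```text
top -32 8 39.02140444327006
top -32 -8 39.023344315066424
top -32 0 41.931143347025
top -26 20 39.09751816518133
top -26 -20 40.30376210525492
side -32 8 40.896221877721814
side -32 -8 39.273873394823
side -32 0 42.496000307112126
side -26 20 41.534990719396205
side -26 -20 41.32654741342685
side 0 -30 42.18347220794158
side 30 0 38.71707509238274
```

View pics/k7.png

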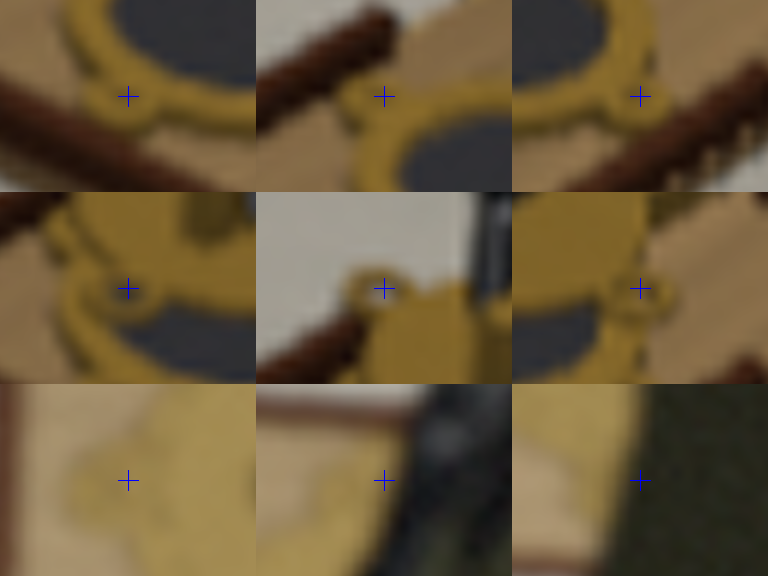

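```bash
python3 - <<'E'
from h import *
np.set_printoptions(precision=2,suppress=True)
u,v=[int(t*4) for t in proj("top",[652,114,8])]
g=np.array([atz("top",[(x+u-198+.5)/4-.5,(y-300+v-120+.5)/4-.5],3)[:2] for x,y in((143,381),(246,362),(163,482))]);print("pre-grip holes",rigid(g))
u,v=[int(t*4) for t in proj("side",[652,114,8])]
g=np.array([atz("side",[(x-396+u-198+.5)/4-.5,(y-300+v-120+.5)/4-.5],3)[:2] for x,y in((519,440),(579,385),(612,472))]);print("side pre-grip",rigid(g))
# depth bias on known heights, frame/tray local coords about head
for c in("top","side"):
    D=np.load(f"pics/{c}7.npy");a=np.radians(-92.5);co,si=np.cos(a),np.sin(a)
    for n,z,L in(("handle",24,[(t,0) for t in range(80,130,3)]),("floor",8,[(-55,y) for y in(-40,-30,30,40)]),("cheek",20,[(125,y) for y in range(-55,-20,5)]+[(125,y) for y in range(22,55,5)]),("table",0,[(-100,y) for y in range(-40,41,8)])):
        q=np.array([dep(c,proj(c,[491.8+co*x-si*y,-190.9+si*x+co*y,z]),D)[2] for x,y in L]);k=abs(q-z)<8;print(c,n,z,k.sum(),np.median(q[k]) if k.any() else None)
    q=[];
    for x in range(-36,-25,2):
        for y in range(-14,15,3):
            p=dep(c,proj(c,[492.9+co*x-si*y,-191+si*x+co*y,41]),D)[2]
            if abs(p-40)<6:q.append(p)
    print(c,"disc top",len(q),np.median(q),np.std(q)/len(q)**.5)
E
```

```text
pre-grip holes (array([653.48, 111.73]), np.float64(-122.86954633633557), array([[ 0.05,  0.22],
       [-0.26, -0.  ],
       [ 0.22, -0.22]]))
side pre-grip (array([654.11, 113.8 ]), np.float64(-121.40066803875303), array([[ 0.45,  0.65],
       [ 0.06, -0.47],
       [-0.5 , -0.18]]))
top handle 24 0 None
top floor 8 4 6.263119911676085
top cheek 20 6 19.398210334696955
top table 0 11 -0.44374430505763485
top disc top 59 40.68203645088033 0.2861139776753713
side handle 24 17 22.61049290343908
side floor 8 0 None
side cheek 20 10 18.469916168048258
side table 0 11 1.7793613056369395
side disc top 59 41.934018659463504 0.21856932949309404
```

Call:
move_arm(moves=[-1.2,0.9,-3,0,-1.2,0.9,-7,0,-1.2,0.9,-7,0,-1.2,0.9,-7,0,-1.2,0.9,-7,0])

```text
time_s: 15.92
tcp_pos: [492.3, -190.4, 57.0]
eef_rot: [0.722, 0.692, 0.003, 0.003]
ft_force: [0.1, -0.4, -2.1]
grip_width: 8.1
```

```bash
python3 n.py 8; python3 - <<'E'
from h import *
np.set_printoptions(precision=2,suppress=True)
s=[telemetry.state()]
for i in range(4): camera("side"); s.append(telemetry.state())
print(np.mean([x["tcp_pos"] for x in s],0),np.mean([x["eef_rot"] for x in s],0)*100)
E
```

```text
top 2259 1394
side 2125 1138
[ 492.26 -190.38   57.07] [0.72 0.69 0.   0.  ] [-0.5  -0.17 -1.45] 16.025 8.141852663270065
[ 492.24 -190.36   57.09] [72.21 69.17  0.33  0.32]
```

```bash
python3 - <<'E'
from h import *
def holes(x,y,a):
    a=np.radians(a);R=np.array([[np.cos(a),-np.sin(a)],[np.sin(a),np.cos(a)]]);return np.array([[-46,0],[0,46],[0,-46]])@R.T+[x,y]
s=12;out=[]
for c,f,H,z,rs in(("side","side6",holes(491.8,-190.9,-92.5),16,(9,3)),("side","side8",holes(491.8,-190.9,-92.5),35,(9,5)),("top","top6",holes(491.8,-190.9,-92.5),16,(9,3))):
    vis=cv2.resize(cv2.imread(f"pics/{f}.png")[:,:,::-1],None,fx=s,fy=s,interpolation=2)
    for h in H:
        for r in rs:
            q=[[(w+.5)*s for w in proj(c,[h[0]+r*np.cos(t),h[1]+r*np.sin(t),z])] for t in np.linspace(0,6.28,40)]
            cv2.polylines(vis,[np.array(q,np.int32)],True,(0,255,255),1)
    for h in H:
        u,v=proj(c,[*h,z]);X,Y=(u+.5)*s,(v+.5)*s;out.append(vis[int(Y)-96:int(Y)+96,int(X)-128:int(X)+128])
save(np.vstack([np.hstack(out[i:i+3]) for i in(0,3,6)]),"k8.png")
E
```

```text
(no output)
```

View pics/k8.png

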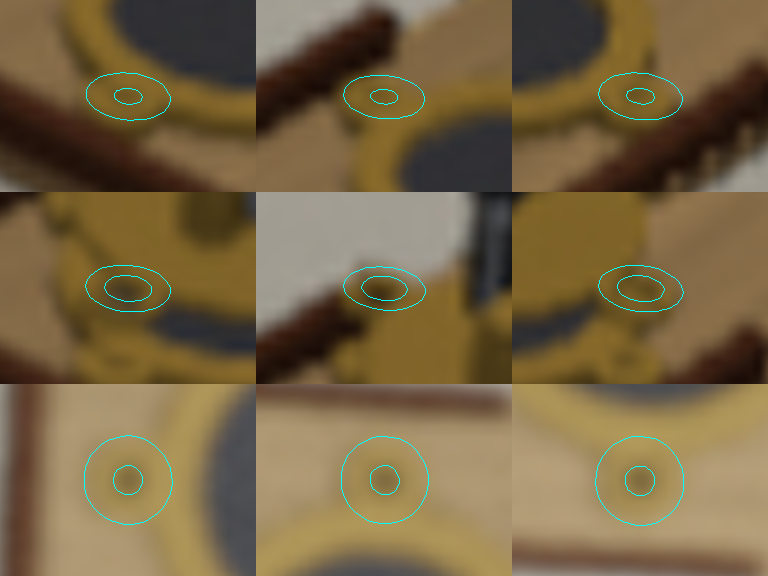

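```bash
python3 -c "
from cell import manip;print(manip.finish_job())"
```

```text
the job is handed in; nothing more can be done
None
```

I laid the brass frame in the tray and let go of it: head in the wide compartment, handle in the slot. Then I picked up the brass cover by its rib. I handed in holding it over the frame at about 16 s on the robot's clock.

**Last checks:**
- **Alignment:** In the side view the cover's holes sat within about 1 mm of being over the frame's holes. The play is about 2 mm. The cover and frame point the same way to within about 0.1°.
- **Height and tilt:** The tool is at z = 57 mm, which puts the cover's underside about 15 mm above the frame. That relies on how high I gripped the rib; depth readings taken 7 mm higher up agreed to 1–2 mm. The tool is tilted about 0.5°.
- **Grip:** The wrist force showed only the cover's weight, so it is not touching the frame.

**What disagreed or is less certain:**
- **Cameras:** The two cameras differed by 2–4 mm in absolute position, and by more on the tray's position. I used the top camera for the frame's holes and the side camera to compare the cover with the frame.
- **Top view at the end:** The arm hid part of the cover, so the final alignment rests mainly on the side view, where the frame's own threaded holes could not be made out.

I viewed 12 pictures, two over the budget. I did not touch the brush, jar, mould block or look-alikes.

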